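# Snap a retaining bar into a display housing

### The arm

A 7-joint arm with a two-finger parallel gripper is mounted at the origin on the work surface. World frame = base frame: x ahead of the robot, y to its left, z up, the work surface at z = 0. Lengths are in m, angles in rad, forces in N, time in s.
With the tool pointing down it reaches from about 0.35 to 0.775 m from the base axis. Payload 3.1 kg.
Tool frame: the origin (TCP) lies between the finger pads; the fingertips stand 11 mm ahead of it and the grasp point (between the pads) lies 8 mm behind it; z points along the fingers, y is the direction in which the jaws open and shut (so a half turn about z gives the same grasp; the last joint's range is limited). The gripper opens to 85 mm and grips with 20 to 120 N. Pads are 22 mm wide; open, the fingers measure 114 mm over their backs; the gripper's body (76 mm by 85 mm) begins 54 mm behind the grasp point. The pads swing forward as they close: fully open they stand 13 mm farther back than shut.
Start: joints at [1.244, 0.311, 0.014, 1.512, -0.004, 1.319, -0.027], TCP at [0.155, -0.528, 0.215] pointing down, gripper open.
Joint ranges: [-2.7, 2.7], [-0.3, 1.91], [-1.27, 1.3], [0.12, 2.57], [-1.44, 4.58], [0.2, 2.03], [-3.05, 3.05]. Speed limits (rad/s): [2.79, 2.79, 3.14, 3.14, 3.14, 3.14, 3.14].

### API

Orientations are given as a rotation vector (axis times angle).
In Python, from bench import env, imaging, finish_job gives the robot as it stands.
- The arm moves only by the shell command python3 -m handwheel 'ROWS' [OPENING] [FORCE]. ROWS is text: rows parted by semicolons, each of 4 numbers parted by spaces: the shift along the tool's x, y, z in mm, then the turn about the tool's z in degrees. A call has 1 to 20 rows; each row shifts and turns the commanded pose from where the row before left it, along the tool's axes as they then stand; what a row does not reach is not made up. A row lasts 1/8 s, in which the tool goes at most 62.5 mm and 10.7 degrees, less where a joint would pass 70% of its speed; a pose out of reach is approached as far as the arm can. A call with a gripper value outside its range is refused whole. OPENING is the finger opening in mm, from 0 to 85.4, set as the call begins (- or left out, the last holds). The fingers move at their own pace and stop on an object; FORCE is the grip in N (left out, the last holds). Time passes only in rows, so rows that do not move let the fingers close. It gives the time, the measured TCP pose, the force and the opening at its end, in the units of the state.
- env.get_obs(): the state, without advancing time (a new reading comes with each control period).
- imaging.get_image(name): name is "side" or "top"; returns the picture (400x640x3 uint8, red, green, blue); there is no depth.
- imaging.camera_model(name): a dict with "fovy" (degrees; the focal length in pixels is half the picture's height over the tangent of half this angle, whatever the lens; pixels are square), "cx", "cy" (the principal point, pixels), "xyz" and "attitude" of the camera in the world. Camera axes: x right, y up, looking along -z (the intrinsics and any distortion apply to the point x, -y, -z); pixel columns grow to the right and rows downward; lengths in m; the calibration is good to about 2 mm. A picture is of the moment at which its call begins. camera_model takes no time and is no camera call.
- finish_job(): hands the job in, once; it reports no verdict.
The state is a dict: "time_s": time; "q": joint angles; "joint_vel": joint speeds; "tau": joint torques, N m; "ee_pos": TCP position; "tool_rot": TCP orientation; "ft_force": force on the tool from outside, world axes, zero at the start; "wrist_torque": the same for the moment, N m; "opening": finger opening in m.
Only numpy, scipy, OpenCV 4.12 (cv2) and the standard library are available. Lean on these libraries where they do the work, as an engineer would, in place of code of your own. Each camera call takes 0.05 s, during which the arm holds its last target. There are 200 camera calls.

### The job

Take the long metal bar out of the rack by one end, lay it flat on the black rubber pad and let go, then take it again by its middle and lay it in the open housing. Slide it along the floor under the two raised white clips until it lies flush against the edge of the circuit board between its end stops, and let go of it there; then press each clip down until it snaps and stays down. Leave the short bar in the rack and do not disturb the other things on the bench.

Things in the scene. Friction and masses are not known exactly. Their poses are not given: they have to be found in the camera images.
- bar_mid (a point): Centre (half-way up) of the LONG bar: aluminium, 130 x 16 x 20 mm (length along its own x, width along y, height along z), about 90 g, lying along a slot of the rack. The rack hides its middle 70 mm; about 26 to 34 mm stick out at each end. The bar is the same both ways round.
- short_bar: The SHORT bar (leave it in its slot): 96 x 16 x 20 mm, same material, length along x; origin at the centre of its underside.
- rack: Grey plastic rack, fixed: base 70 (x) x 86 (y) x 12 mm, two 20 mm wide slots along its x at y = +25 and -25 mm between walls that rise to 36 mm above the bench, open at both ends. The bars lie on the base, undersides 12 mm above the bench; the long bar may be in either slot. Origin: centre of the underside.
- pad: Black rubber pad, fixed, 160 (x) x 85 (y) x 3 mm, kept clear for putting the bar down. Origin: centre of the underside, on the bench.
- tray: Open grey steel housing, fixed, 240 (x) x 200 (y) mm; walls 3 mm thick, 28 mm high; floor top 3 mm above the bench. Origin: centre of the underside. The green board fills x = -112 to -12 mm, |y| < 92 mm, its top 10 mm above the bench; parts on it stand at most 22 mm above the bench and, clips apart, lie at x < -45 mm.
- board_edge (a point): Middle of the board's straight edge (facing +x of the housing), at x = -12, y = 0, z = 10 mm of the housing. Bare floor from there to x = +45 mm; then a flat window, top 7 mm above the bench. Two white end stops, tops 15 mm above the bench, stand on the floor at |y| = 75 to 83 mm, x = -12 to +4 mm of the housing.
- seat (a point): Where bar_mid must be when the bar lies home on the housing floor, flush against the board edge; axes those of the housing, at x = -4, y = 0, z = 13 mm of it. The bar's length must run along this y. Distances 'from the seat line' are along this x.
- clip_l (a joint): Travel of the white snap clip at the housing's y = +54 mm: 0 = up (open), 0.009 m = fully down (closed), straight down. Bistable spring: resists with up to about 7 N, then past half travel (4.5 mm) snaps down by itself and stays down.
- clip_r (a joint): The same for the clip at the housing's y = -54 mm.
- clip_l_top (a point): Centre of the top of clip_l's flat 22 x 22 mm press pad, 16 mm from the seat line towards -x; 44 mm above the bench when open, 35 closed; moves with the clip. Below it a 24 mm wide arm runs to +x over the seat (underside 33 mm above the bench when open) to a lip 10.5 to 15.5 mm from the seat line, underside 27 mm when open.
- clip_r_top (a point): The same for clip_r. The bar (top 23 mm above the bench) slides in under the open lips; a closed lip stands in front of the bar, and a clip cannot close on a bar more than 2.5 mm off the edge.
- driver: Screwdriver lying on the bench, 180 mm long along its x, 26 mm thick; bystander. Origin at mid-length on its underside.
- spool: Solder spool standing, 54 mm across, 50 mm high; bystander. Origin: centre of the underside.
- flux: Bottle standing, 44 mm across, 100 mm high; bystander. Origin: centre of the underside.
- relay: Loose black relay block, 28 x 18 x 15 mm, on the housing's window; bystander. Origin: centre of the underside.
- plug: Loose white plug, 30 x 16 x 16 mm, on the bench; bystander. Origin: centre of the underside.
- cutters: Side cutters lying, about 120 x 32 x 10 mm; bystander. Origin near mid-length on the underside.
- screw_cup: Small grey bowl, 60 mm across, 35 mm high; bystander. Origin: centre of the underside.
Mind the look-alikes: they are no part of the job. What is shaped like the part that bears bar_mid but yellow is not meant. Several things look just like the pad: the one meant starts farthest from the robot's base.

How it is judged:
By the outcome, as a careful person would: the job done as asked, in the order asked, and still so for the second after the job is handed in, with the robot touching nothing.
It also fails if it takes over 61 s, if anything falls off the work surface, if the arm or the gripper's body presses on something with over 40 N, if the wrist force passes 120 N, or if a joint passes its speed limit or range.

## Working session

There is one attempt and no reset: what is moved stays moved. The work goes in short steps, Python scripts to look and compute and a shell command to move; the robot and the scene stay as the last step left them, time stands still between calls to the robot, and variables do not carry over. Pictures are saved under pics/ and viewed, about 8 in all and at most 12, crops included, and the job is handed in when it is done.

```bash
ls; mkdir -p pics; python3 - <<'E'
from bench import env, imaging
import cv2
print(env.get_obs())
for n in("side","top"):
    print(imaging.camera_model(n))
    im=imaging.get_image(n); cv2.imwrite(f"pics/{n}0.png",im[:,:,::-1])
E
```

```text
pics
{'time_s': 0.0, 'q': array([ 1.24429285,  0.31176502,  0.01396651,  1.51307318, -0.00442256,
        1.31921527, -0.02722328]), 'joint_vel': array([-0.00093818, -0.00023644,  0.00113106,  0.00046038, -0.00055703,
        0.00061324, -0.00058398]), 'tau': array([ 1.08016341e-04, -3.79919887e+01,  1.46102775e-01, -2.30596876e+01,
        1.23110609e-02,  1.36455314e-02,  1.28392736e-07]), 'ee_pos': array([ 0.1543425 , -0.52708165,  0.21339297]), 'tool_rot': array([-3.10740704e+00, -4.45629916e-01,  6.49104910e-04]), 'ft_force': array([-0.45934151,  0.34660699,  0.45229893]), 'wrist_torque': array([0.02744562, 0.03556827, 0.00767316]), 'opening': 0.08524055286058763}
{'fovy': 43.3202542690562, 'cx': 315.32574459670565, 'cy': 194.47983374684406, 'xyz': array([0.36328156, 1.41817355, 0.94539899]), 'attitude': array([ 0.06213221, -1.49680578, -2.67488692])}
{'fovy': 46.96920803307698, 'cx': 321.2090788977591, 'cy': 195.85535436823855, 'xyz': array([0.33876354, 0.01447334, 1.2579056 ]), 'attitude': array([ 0.11403816, -0.11173964, -1.55181661])}
```

View pics/top0.png

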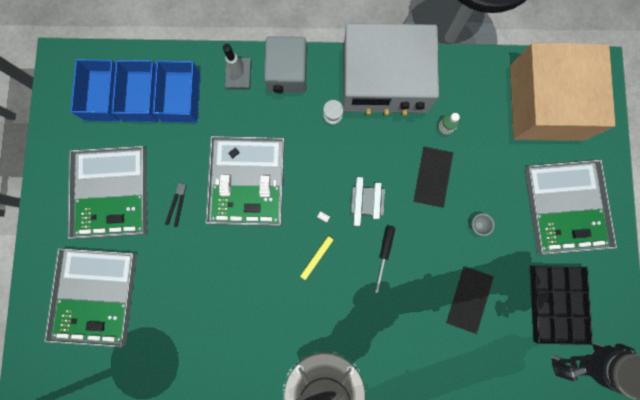

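View pics/side0.png

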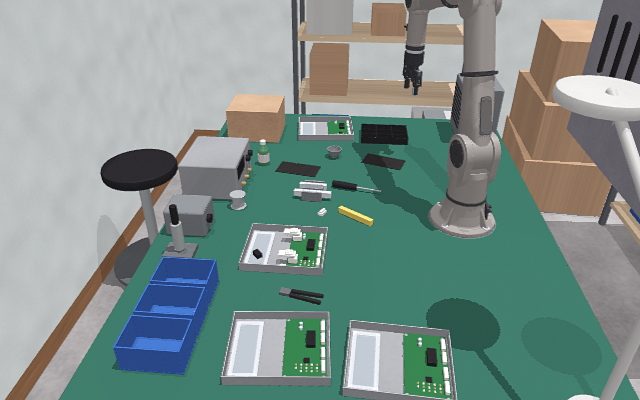

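```bash
cat > h.py <<'E'
import numpy as np, cv2
from scipy.spatial.transform import Rotation as R
from bench import env, imaging
def cam(n):
    m=imaging.camera_model(n); f=200/np.tan(np.radians(m["fovy"]/2))
    return m,f,R.from_rotvec(m["attitude"]).as_matrix(),np.array(m["xyz"])
def ray(n,u,v):
    m,f,A,c=cam(n); d=A@np.array([(u-m["cx"])/f,-(v-m["cy"])/f,-1.]); return c,d
def onz(n,u,v,z):
    c,d=ray(n,u,v); return c+d*(z-c[2])/d[2]
def proj(n,p):
    m,f,A,c=cam(n); q=A.T@(np.asarray(p)-c); return np.array([m["cx"]-f*q[0]/q[2], m["cy"]+f*q[1]/q[2]])
def crop(n,u0,u1,v0,v1,k,fn,im=None):
    im=imaging.get_image(n) if im is None else im
    cv2.imwrite(fn,cv2.resize(im[v0:v1,u0:u1,::-1],None,fx=k,fy=k,interpolation=cv2.INTER_CUBIC)); return im
E
python3 - <<'E'
from h import *
print(imaging.camera_model("top").keys())
im=cv2.imread("pics/top0.png")[:,:,::-1]
a=cv2.resize(im[130:230,200:295],None,fx=4,fy=4,interpolation=cv2.INTER_CUBIC)
b=cv2.resize(im[138:238,345:460],None,fx=3.5,fy=3.5,interpolation=cv2.INTER_CUBIC)
c=np.zeros((400,800,3),np.uint8); c[:400,:380]=a; c[:350,390:390+b.shape[1]]=b
cv2.imwrite("pics/c1.png",c[:,:,::-1])
for nm,u,v,z in [("rack",367,201,.036),("padA",434,177,.003),("padB",470,299,.003),("housing",245,181,.01),("yellow",317,258,.01)]:
    p=onz("top",u,v,z); print(nm,p.round(3),np.hypot(*p[:2]).round(3))
hsv=cv2.cvtColor(im,cv2.COLOR_RGB2HSV)
# pad: dark low-value
m=((im.max(2)<55)).astype(np.uint8)
cs,_=cv2.findContours(m,cv2.RETR_EXTERNAL,cv2.CHAIN_APPROX_NONE)
for k in cs:
    if cv2.contourArea(k)>300: print("dark",cv2.minAreaRect(k))
print("ee px",proj("top",env.get_obs()["ee_pos"]),proj("side",env.get_obs()["ee_pos"]))
E
```

```text
dict_keys(['fovy', 'cx', 'cy', 'xyz', 'attitude'])
rack [ 0.504 -0.105  0.036] 0.515
padA [ 0.579 -0.294  0.003] 0.649
padB [ 0.249 -0.384  0.003] 0.457
housing [0.558 0.228 0.01 ] 0.603
yellow [0.351 0.026 0.01 ] 0.352
dark ((590.9067993164062, 360.6625061035156), (76.45316314697266, 46.40892791748047), 13.448614120483398)
dark ((469.4568176269531, 299.0594787597656), (31.875102996826172, 59.356040954589844), 17.592424392700195)
dark ((560.451416015625, 304.9785461425781), (80.76563262939453, 58.45756912231445), 87.27368927001953)
dark ((432.85052490234375, 176.71136474609375), (28.713638305664062, 54.89082336425781), 9.92624568939209)
dark ((491.0, 6.0), (12.0, 66.0), 90.0)
ee px [567.86956457 351.94173859] [408.54549263  99.66086211]
```

View pics/c1.png

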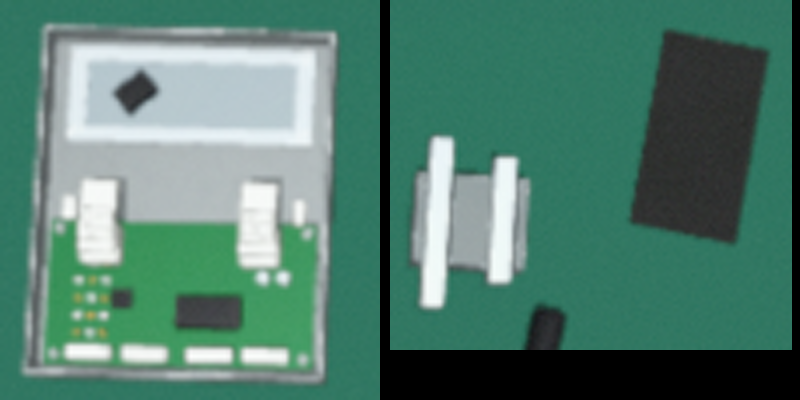

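```bash
python3 - <<'E'
from h import *
im=cv2.imread("pics/top0.png")[:,:,::-1].copy()
print("bench",im[250,250],"board",im[205,235],"floor",im[177,245],"bar",im[200,358],"wall",im[160,210], "rack",im[200,367])
def rect(m,u0,u1,v0,v1,z,nm,amin=60):
    M=np.zeros(m.shape,np.uint8); M[v0:v1,u0:u1]=m[v0:v1,u0:u1]
    cs,_=cv2.findContours(M,cv2.RETR_EXTERNAL,cv2.CHAIN_APPROX_NONE)
    for k in cs:
        if cv2.contourArea(k)<amin: continue
        # pixel areas -> moments of world points
        mm=np.zeros_like(M); cv2.drawContours(mm,[k],-1,1,-1); vv,uu=np.nonzero(mm)
        P=np.array([onz("top",u,v,z)[:2] for u,v in zip(uu,vv)]); c=P.mean(0)
        w,V=np.linalg.eigh(np.cov(P.T)); a=V[:,1]; a*=np.sign(a[0]) or 1
        print(nm,"c",c.round(4),"LxW",np.sqrt(12*w[::-1]).round(4),"yaw",np.degrees(np.arctan2(a[1],a[0])).round(2),"px",uu.mean().round(1),vv.mean().round(1))
g=im.astype(int)
rect(im.min(2)>165,340,390,165,235,.032,"bar",100)
rect(im.max(2)<60,410,460,140,215,.003,"pad")
E
python3 - <<'E'
from h import *
im=cv2.imread("pics/top0.png")[:,:,::-1].astype(float)
# board edge: columns between clips, gray->green, red channel crossing
red=im[:,:,0]; pts=[]
for u in range(232,258):
    col=red[175:196,u]; a,b=col[:5].mean(),col[-6:].mean(); t=(a+b)/2
    i=np.nonzero((col[:-1]>t)&(col[1:]<=t))[0]
    if len(i): v=175+i[0]+(col[i[0]]-t)/(col[i[0]]-col[i[0]+1]); pts.append(onz("top",u,v,.010)[:2])
P=np.array(pts); s=np.polyfit(P[:,1],P[:,0],1); print("edge x = ",s,"yaw",-np.degrees(np.arctan(s[0])),len(P),(P[:,0]-np.polyval(s,P[:,1])).std())
# outer housing contour: non-bench
h=np.abs(im-np.array(im[250,250])).max(2)
ref=im[235:245,215:280].reshape(-1,3).mean(0); d=np.abs(im-ref).max(2)
m=(d>22).astype(np.uint8); M=np.zeros_like(m); M[128:232,198:292]=m[128:232,198:292]
cs,_=cv2.findContours(M,cv2.RETR_EXTERNAL,cv2.CHAIN_APPROX_NONE); k=max(cs,key=cv2.contourArea)
r=cv2.minAreaRect(k); print(r); B=cv2.boxPoints(r)
W=np.array([onz("top",u,v,.028) for u,v in B]); print(W.round(4), W.mean(0).round(4), [np.linalg.norm(W[i]-W[i-1]).round(4) for i in range(4)])
E=W[1]-W[0]; print(np.degrees(np.arctan2(E[1],E[0])))
E
```

```text
bench [ 49 119  98] board [ 60 149  92] floor [178 186 188] bar [238 247 248] wall [161 171 171] rack [154 165 166]
bar c [ 0.5058 -0.1312] LxW [0.0954 0.0181] yaw -3.47 px 376.5 200.7
bar c [ 0.5037 -0.0813] LxW [0.1301 0.0179] yaw -3.52 px 358.0 201.3
pad c [ 0.5796 -0.2909] LxW [0.1548 0.0807] yaw -11.18 px 432.9 176.7
edge x =  [-0.00786624  0.54760487] yaw 0.4506929905397229 26 6.64489110591305e-05
((244.69119262695312, 180.45486450195312), (76.74749755859375, 89.63639068603516), 1.9749338626861572)
[[0.4363 0.328  0.028 ]
 [0.6833 0.3325 0.028 ]
 [0.6792 0.1211 0.028 ]
 [0.4325 0.1226 0.028 ]] [0.5578 0.226  0.028 ] [np.float64(0.2055), np.float64(0.2471), np.float64(0.2114), np.float64(0.2467)]
1.0289953765997668
```

```bash
cat >> h.py <<'E'
def yaw():
    M=R.from_rotvec(env.get_obs()["tool_rot"]).as_matrix(); return M
def go(p,psi):
    o=env.get_obs(); M=R.from_rotvec(o["tool_rot"]).as_matrix(); p0=o["ee_pos"]
    y=np.degrees(np.arctan2(M[1,0],M[0,0])); turn=(y-psi+180)%360-180
    N=M@R.from_euler("z",turn,degrees=True).as_matrix()
    print("t",round(o["time_s"],2),"tcp",p0.round(4),"yaw",round(y,2),"tilt",M[:2,2].round(4),"F",o["ft_force"].round(1),"open",round(o["opening"],4),
      "\n turn",round(turn,2),"then shift mm",((N.T@(np.array(p)-p0))*1e3).round(1))
E
python3 - <<'E'
from h import *
go([.4518,-.0781,.12],-3.5)
im=cv2.imread("pics/top0.png")[:,:,::-1]
# clips: white blobs y centre at z .044 ; end stops at z .015
m=(im.min(2)>205).astype(np.uint8)
for nm,u0,u1,v0,v1,z in [("clip_l",218,232,172,200,.044),("clip_r",259,272,172,200,.044),("stop_l",213,219,174,190,.015),("stop_r",271,278,174,190,.015)]:
    vv,uu=np.nonzero(m[v0:v1,u0:u1]); uu+=u0;vv+=v0
    print(nm,len(uu),onz("top",uu.mean(),vv.mean(),z).round(4),uu.min(),uu.max(),vv.min(),vv.max())
E
```

```text
t 0.1 tcp [ 0.1544 -0.5271  0.2135] yaw 16.32 tilt [-0.0007  0.0021] F [-0.3 -0.4  0.5] open 0.0856 
 turn 19.82 then shift mm [ 269.6 -466.2   94.2]
clip_l 177 [0.5415 0.2789 0.044 ] 218 229 175 195
clip_r 176 [0.5394 0.1711 0.044 ] 260 271 176 199
stop_l 16 [0.5554 0.3044 0.015 ] 215 218 179 183
stop_r 15 [0.5542 0.1472 0.015 ] 273 275 180 185
```

```bash
python3 -m handwheel '0 0 0 9.9;0 0 0 9.9;27 -46.6 9.4 0;27 -46.6 9.4 0;27 -46.6 9.4 0;27 -46.6 9.4 0;27 -46.6 9.4 0;27 -46.6 9.4 0;27 -46.6 9.4 0;27 -46.6 9.4 0;27 -46.6 9.4 0;27 -46.6 9.4 0;0 0 0 0' 40; python3 - <<'E'
from h import *
go([.4518,-.0781,.06],-3.5)
crop("top",330,430,150,260,5,"pics/c2.png")
E
```

```text
time_s: 1.72
ee_pos: [0.4535, -0.0735, 0.1197]
tool_rot: [-3.137, 0.08, 0.001]
ft_force: [0.1, 0.1, 1.1]
opening: 0.0398
t 1.73 tcp [ 0.4535 -0.0735  0.1197] yaw -2.92 tilt [-0.0005  0.0035] F [0.1 0.1 1.1] open 0.0398 
 turn 0.58 then shift mm [-1.4  4.9 59.7]
```

View pics/c2.png

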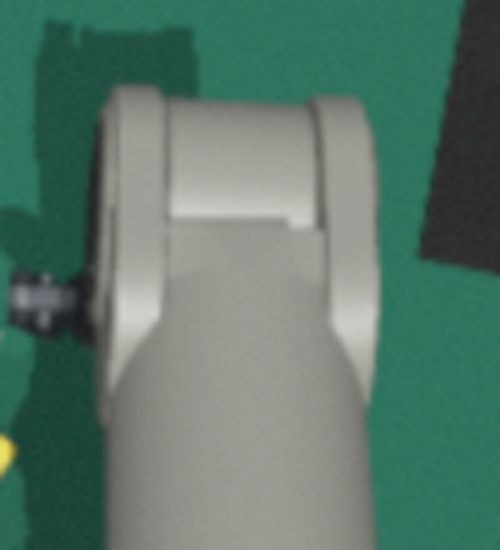

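```bash
python3 -m handwheel '-1.4 4.9 30 0.6;0 0 29 0;0 0 0 0;0 0 0 0'; python3 - <<'E'
from h import *
go([.4518,-.0781,.025],-3.5)
crop("side",270,390,150,230,6.5,"pics/c3.png")
E
```

```text
time_s: 2.28
ee_pos: [0.4511, -0.0848, 0.0623]
tool_rot: [3.139, -0.114, 0.002]
ft_force: [-0.0, 0.5, 0.0]
opening: 0.0402
t 2.27 tcp [ 0.4511 -0.0848  0.0623] yaw -4.16 tilt [ 0.0011 -0.0006] F [-0.   0.5  0. ] open 0.0402 
 turn -0.66 then shift mm [ 0.3 -6.8 37.3]
```

View pics/c3.png

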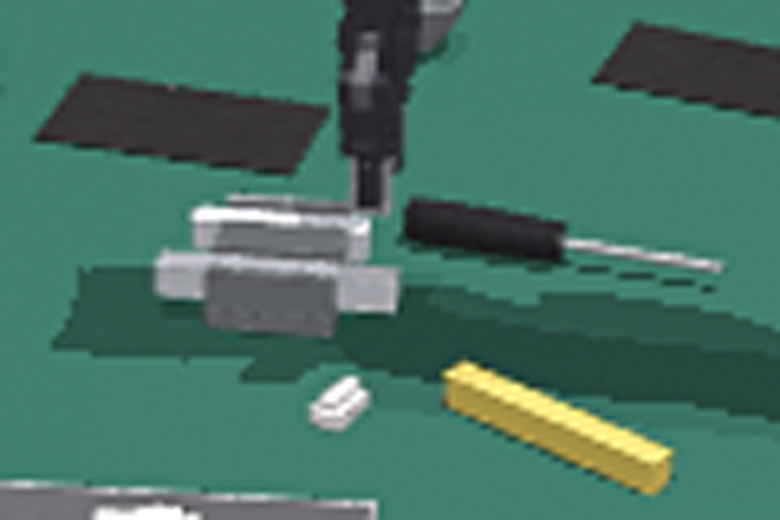

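```bash
python3 -m handwheel '0 -5.5 6 -0.6;0 0 0 0;0 0 0 0;0 0 0 0;0 0 0 0'; python3 - <<'E'
from h import *
go([.4518,-.0781,.025],-3.5); imaging.get_image("top"); go([.4518,-.0781,.025],-3.5)
print(proj("side",env.get_obs()["ee_pos"]-[0,0,.011]), proj("side",[.4388,-.0773,.032]))
E
```

```text
time_s: 2.95
ee_pos: [0.4511, -0.0785, 0.0556]
tool_rot: [3.14, -0.096, 0.0]
ft_force: [0.6, 0.8, 0.2]
opening: 0.0398
t 2.95 tcp [ 0.4511 -0.0785  0.0556] yaw -3.49 tilt [ 0.0001 -0.0001] F [0.6 0.8 0.2] open 0.0398 
 turn 0.01 then shift mm [ 0.6 -0.4 30.6]
t 3.0 tcp [ 0.4511 -0.0785  0.0555] yaw -3.48 tilt [ 0.0001 -0.0001] F [-0.9 -0.3 -0.2] open 0.0399 
 turn 0.02 then shift mm [ 0.7 -0.5 30.5]
[326.69051338 189.80604882] [330.13941498 193.23399811]
```

```bash
python3 -m handwheel '0.6 -0.4 5 0;0 0 5 0;0 0 5 0;0 0 5 0;0 0 0 0;0 0 0 0'; python3 - <<'E'
from h import *
go([.4518,-.0781,.025],-3.5)
crop("side",270,390,150,230,6.5,"pics/c4.png")
E
```

```text
time_s: 3.75
ee_pos: [0.4518, -0.0781, 0.0355]
tool_rot: [3.14, -0.095, 0.0]
ft_force: [0.1, -0.1, -0.1]
opening: 0.0402
t 3.75 tcp [ 0.4518 -0.0781  0.0355] yaw -3.48 tilt [ 0.0002 -0.0001] F [ 0.1 -0.1 -0.1] open 0.0402 
 turn 0.02 then shift mm [ 0.   0.  10.5]
```

View pics/c4.png

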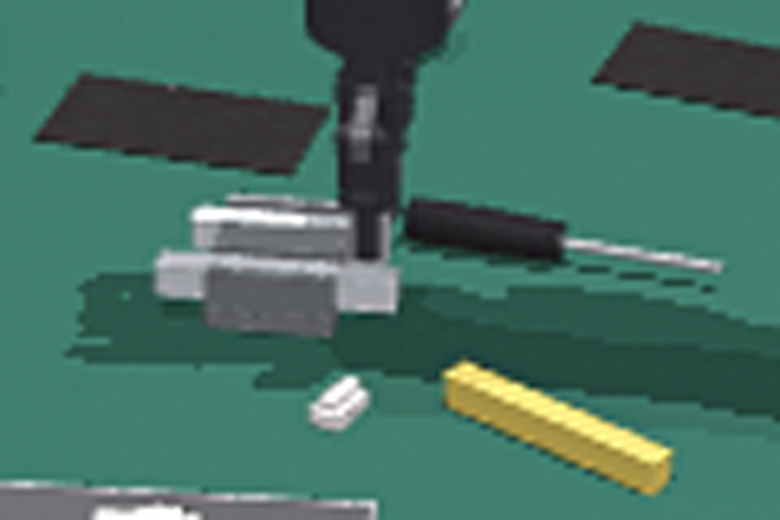

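```bash
python3 - <<'E'
from h import *
for p in ([.4518,-.058,.0245],[.4518,-.058,.030],[.4518,-.098,.0245],[.4518,-.098,.030],[.4391,-.0693,.032],[.4381,-.0853,.032],[.4391,-.0693,.012],[.5688,-.0773,.032],[.5688,-.0773,.012]): print(p,proj("side",p).round(1), ((proj("side",p)-[270,150])*6.5).round(0))
im=imaging.get_image("side"); 
u0,u1,v0,v1=318,336,176,200
for v in range(178,202): print(v,[int(x) for x in im[v,320:336].mean(1)])
E
```

```text
[0.4518, -0.058, 0.0245] [326.  197.8] [364. 311.]
[0.4518, -0.058, 0.03] [326.  196.5] [364. 302.]
[0.4518, -0.098, 0.0245] [326.8 191.8] [369. 272.]
[0.4518, -0.098, 0.03] [326.8 190.5] [369. 263.]
[0.4391, -0.0693, 0.032] [329.9 194.4] [389. 289.]
[0.4381, -0.0853, 0.032] [330.5 192.1] [393. 273.]
[0.4391, -0.0693, 0.012] [329.8 199.3] [389. 321.]
[0.5688, -0.0773, 0.032] [293.1 191.5] [150. 270.]
[0.5688, -0.0773, 0.012] [293.2 196.4] [151. 301.]
178 [102, 99, 35, 38, 42, 41, 42, 39, 41, 44, 42, 67, 103, 102, 101, 100]
179 [100, 99, 50, 39, 46, 44, 46, 47, 39, 41, 42, 65, 106, 103, 104, 103]
180 [116, 97, 37, 43, 54, 54, 55, 52, 39, 48, 48, 64, 102, 71, 72, 75]
181 [168, 167, 66, 35, 41, 40, 41, 43, 38, 39, 46, 81, 84, 37, 48, 49]
182 [86, 81, 76, 76, 61, 36, 37, 37, 45, 67, 62, 74, 47, 39, 45, 46]
183 [176, 177, 175, 142, 89, 40, 42, 46, 90, 140, 63, 86, 47, 33, 40, 40]
184 [177, 168, 200, 168, 86, 38, 41, 45, 87, 140, 91, 100, 44, 30, 32, 35]
185 [108, 108, 110, 114, 88, 37, 42, 44, 86, 139, 87, 99, 32, 25, 30, 28]
186 [113, 113, 112, 109, 88, 39, 43, 46, 86, 139, 79, 63, 41, 2
[... 460 characters left out ...]
64, 118, 98, 101, 102, 102]
193 [91, 115, 159, 158, 162, 174, 170, 164, 168, 176, 183, 110, 88, 91, 92, 91]
194 [92, 116, 166, 163, 163, 162, 162, 163, 162, 165, 171, 93, 52, 55, 56, 56]
195 [93, 117, 168, 164, 164, 163, 163, 162, 162, 166, 171, 94, 52, 57, 57, 58]
196 [93, 118, 170, 167, 165, 165, 165, 165, 166, 168, 174, 71, 54, 57, 60, 69]
197 [90, 94, 149, 147, 154, 185, 185, 172, 172, 175, 177, 51, 56, 59, 57, 59]
198 [92, 85, 58, 62, 60, 48, 48, 49, 55, 65, 83, 55, 58, 58, 58, 57]
199 [100, 73, 55, 55, 56, 56, 57, 56, 55, 55, 56, 57, 58, 58, 59, 58]
200 [93, 71, 56, 57, 58, 58, 58, 58, 56, 57, 58, 60, 57, 59, 59, 58]
201 [102, 63, 58, 58, 59, 58, 60, 58, 58, 58, 57, 57, 59, 59, 57, 57]
```

```bash
python3 - <<'E'
from h import *
p0=np.array([.1543,-.5271,.2134]); ps=16.3; y=np.array([np.sin(np.radians(ps)),-np.cos(np.radians(ps)),0])
out=[]
for n,(u0,v0) in (("top",(540,320)),("side",(370,40))):
    im=cv2.imread(f"pics/{n}0.png"); im=im[v0:v0+80,u0:u0+80]; im=np.pad(im,((0,80-im.shape[0]),(0,0),(0,0))) if im.shape[0]<80 else im
    im=cv2.resize(im,None,fx=5,fy=5,interpolation=cv2.INTER_CUBIC)
    im=np.clip(im.astype(float)*1.6,0,255).astype(np.uint8)
    for q,c in ((p0,(0,0,255)),(p0+.0426*y+[0,0,.0],(255,0,0)),(p0-.0426*y,(0,255,255)),(p0+[0,0,.062],(255,0,255))):
        a=(proj(n,q)-[u0,v0]+.5)*5; cv2.circle(im,tuple(int(x) for x in a),3,c,-1); print(n,a)
    out.append(im)
cv2.imwrite("pics/c5.png",np.hstack(out))
E
```

```text
top [141.6172857  162.28929634]
top [233.48770982 135.4945684 ]
top [ 49.45235401 189.16991971]
top [221.68068716 191.30394286]
side [195.28728133 300.95767112]
side [176.92026378 282.38271156]
side [214.3131148 320.1989054]
side [203.02446811 226.27248922]
```

View pics/c5.png

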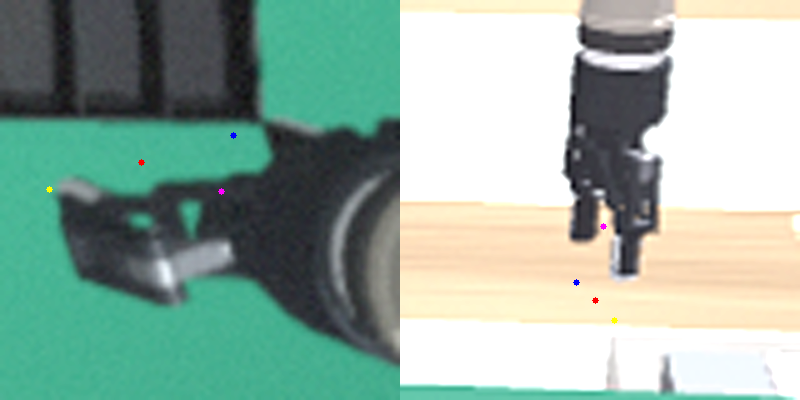

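```bash
python3 -m handwheel '0 0 5 0;0 0 5 0;0 0 0 0'; python3 -m handwheel '0 0 5 0;0 0 5 0;0 0 0 0;0 0 0 0'; python3 - <<'E'
from h import *
go([.4518,-.0781,.025],-3.5)
im=imaging.get_image("side")
for v in range(184,202): print(v,[int(x) for x in im[v,320:336].mean(1)])
E
```

```text
time_s: 4.22
ee_pos: [0.451, -0.078, 0.0249]
tool_rot: [-3.14, 0.095, 0.002]
ft_force: [0.6, -0.6, -0.2]
opening: 0.0399
time_s: 4.72
ee_pos: [0.4517, -0.078, 0.0154]
tool_rot: [-3.14, 0.095, 0.0]
ft_force: [-0.3, 0.5, 0.4]
opening: 0.04
t 4.72 tcp [ 0.4517 -0.078   0.0154] yaw -3.47 tilt [-0.  0.] F [-0.3  0.5  0.4] open 0.04 
 turn 0.03 then shift mm [ 0.1  0.1 -9.6]
184 [179, 156, 81, 37, 46, 64, 62, 59, 39, 41, 48, 77, 45, 29, 35, 35]
185 [109, 107, 36, 42, 52, 50, 50, 48, 40, 48, 50, 76, 34, 24, 26, 30]
186 [114, 109, 33, 37, 43, 45, 43, 46, 41, 48, 44, 67, 43, 21, 24, 25]
187 [114, 116, 109, 49, 64, 35, 38, 40, 45, 68, 60, 69, 69, 57, 48, 30]
188 [115, 113, 105, 112, 91, 41, 41, 45, 90, 140, 43, 92, 100, 55, 58, 59]
189 [89, 96, 86, 110, 89, 39, 43, 44, 88, 137, 69, 103, 103, 104, 106, 104]
190 [150, 146, 118, 131, 86, 38, 42, 45, 87, 137, 84, 101, 101, 101, 102, 101]
191 [196, 170, 170, 152, 86, 37, 42, 45, 85, 146, 155, 127, 101, 101, 102, 102]
192 [120, 139, 165, 144, 86, 38, 41, 45, 84, 144, 167, 112, 89, 91, 94, 104]
193 [91, 115, 160, 147, 58, 38, 40, 43, 81, 149, 186, 93, 50, 54, 54, 55]
194 [92, 116, 167, 146, 81, 33, 37, 39, 79, 144, 174, 93, 53, 57, 58, 60]
195 [93, 117, 168, 158, 146, 138, 118, 122, 139, 152, 174, 94, 54, 57, 60, 71]
196 [94, 119, 171, 169, 168, 169, 170, 169, 162, 171, 175, 71, 55, 58, 61, 70]
197 [89, 93, 149, 147, 155, 187, 187, 173, 172, 175, 177, 50, 56, 56, 60, 71]
198 [92, 84, 57, 62, 50, 49, 48, 50, 56, 65, 83, 55, 59, 56, 59, 57]
199 [99, 74, 56, 55, 57, 56, 56, 56, 56, 56, 56, 57, 60, 59, 59, 59]
200 [93, 71, 57, 58, 58, 58, 59, 58, 59, 57, 58, 57, 59, 57, 58, 58]
201 [101, 62, 57, 58, 58, 58, 57, 57, 59, 59, 58, 58, 59, 57, 58, 59]
```

```bash
python3 -m handwheel '0 0 5 0;0 0 5 0;0 0 0 0'; python3 -m handwheel '0 0 0 0;0 0 0 0;0 0 0 0;0 0 0 0;0 0 0 0;0 0 0 0' 0 60; python3 - <<'E'
from h import *
go([.4518,-.0781,.025],-3.5)
im=imaging.get_image("side")
for v in range(186,202): print(v,[int(x) for x in im[v,320:336].mean(1)])
E
```

```text
time_s: 5.15
ee_pos: [0.451, -0.0779, 0.0049]
tool_rot: [-3.14, 0.095, 0.002]
ft_force: [-0.5, -0.6, 0.1]
opening: 0.0399
time_s: 5.9
ee_pos: [0.4518, -0.0783, 0.0057]
tool_rot: [3.14, -0.096, 0.0]
ft_force: [-1.8, -1.0, 3.1]
opening: 0.0139
t 5.9 tcp [ 0.4518 -0.0783  0.0057] yaw -3.49 tilt [ 0.0002 -0.0003] F [-1.8 -1.   3.1] open 0.0139 
 turn 0.01 then shift mm [  0.   -0.2 -19.3]
186 [114, 111, 71, 36, 49, 53, 50, 47, 40, 41, 46, 60, 41, 22, 22, 27]
187 [115, 112, 70, 33, 40, 43, 45, 45, 40, 39, 51, 83, 69, 57, 47, 32]
188 [114, 115, 98, 48, 63, 36, 37, 39, 39, 50, 92, 109, 99, 55, 56, 57]
189 [90, 96, 91, 134, 139, 37, 42, 41, 64, 119, 89, 106, 102, 104, 104, 105]
190 [123, 116, 83, 110, 136, 35, 41, 40, 63, 116, 87, 104, 101, 101, 102, 102]
191 [198, 172, 173, 167, 109, 36, 42, 42, 63, 115, 87, 103, 101, 101, 101, 102]
192 [113, 140, 172, 167, 109, 36, 42, 38, 60, 127, 154, 111, 102, 104, 104, 103]
193 [91, 121, 175, 165, 109, 37, 42, 38, 72, 149, 156, 72, 51, 55, 56, 57]
194 [91, 116, 167, 161, 108, 33, 40, 38, 70, 143, 131, 74, 54, 57, 60, 70]
195 [93, 117, 168, 161, 106, 33, 36, 31, 67, 144, 151, 73, 55, 59, 60, 70]
196 [93, 118, 170, 166, 153, 151, 151, 139, 120, 144, 159, 72, 56, 57, 60, 71]
197 [94, 126, 187, 172, 173, 174, 174, 172, 172, 171, 158, 52, 55, 58, 58, 59]
198 [92, 82, 56, 61, 62, 84, 88, 109, 123, 145, 115, 54, 58, 59, 58, 58]
199 [99, 74, 55, 55, 56, 55, 54, 53, 51, 53, 54, 57, 58, 57, 58, 58]
200 [93, 71, 57, 57, 57, 58, 58, 58, 58, 58, 57, 57, 58, 59, 59, 57]
201 [101, 61, 57, 59, 59, 59, 58, 59, 57, 58, 59, 58, 59, 58, 59, 58]
```

```bash
python3 -m handwheel '0 0 -5 0;0 0 -10 0;0 0 -15 0;0 0 -20 0;0 0 -20 0;0 0 0 0;0 0 0 0'; python3 - <<'E'
from h import *
# pad centre, lay bar along pad yaw -11.2, grasp point 52 mm from bar middle toward robot
a=np.radians(-11.2); g=np.array([.5796,-.2909])-.052*np.array([np.cos(a),np.sin(a)]); print(g)
go([*g,.075],-11.2)
crop("side",260,390,140,220,6,"pics/c6.png")
E
```

```text
time_s: 6.82
ee_pos: [0.4514, -0.0778, 0.0754]
tool_rot: [-3.14, 0.095, 0.0]
ft_force: [-0.1, 0.0, -1.4]
opening: 0.0142
[ 0.52859033 -0.28079981]
t 6.83 tcp [ 0.4514 -0.0778  0.0754] yaw -3.46 tilt [-0.0003  0.0002] F [-0.1  0.  -1.4] open 0.0142 
 turn 7.74 then shift mm [115.2 184.2   0.3]
```

View pics/c6.png

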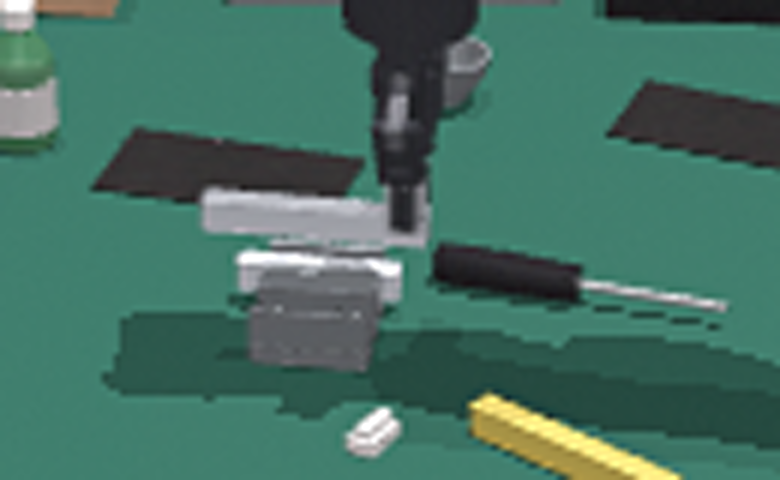

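```bash
python3 -m handwheel '0 0 0 7.7;28.8 46 0 0;28.8 46 0 0;28.8 46 0 0;28.8 46 0 0;0 0 0 0;0 0 0 0;0 0 0 0'; python3 - <<'E'
from h import *
go([.5286,-.2808,0.001],-11.2)
E
```

```text
time_s: 7.88
ee_pos: [0.5288, -0.2784, 0.075]
tool_rot: [-3.125, 0.301, 0.002]
ft_force: [0.4, -0.3, -0.2]
opening: 0.014
t 7.88 tcp [ 0.5288 -0.2784  0.075 ] yaw -11.02 tilt [-0.0011  0.0018] F [ 0.4 -0.3 -0.2] open 0.014 
 turn 0.18 then shift mm [ 0.4  2.5 74. ]
```

```bash
python3 -m handwheel '0 0 20 0;0 0 20 0;0 0 15 0;0 0 10 0;0 0 5 0;0 0 3 0;0 0 0 0;0 0 0 0'; python3 -m handwheel '0 0 1 0;0 0 1 0;0 0 0 0'; python3 -m handwheel '0 0 1 0;0 0 1 0;0 0 0 0';
```

```text
time_s: 8.88
ee_pos: [0.5294, -0.2812, 0.003]
tool_rot: [3.126, -0.306, 0.001]
ft_force: [0.8, 0.6, -0.5]
opening: 0.0142
time_s: 9.25
ee_pos: [0.5289, -0.2808, 0.0004]
tool_rot: [-3.127, 0.306, 0.0]
ft_force: [-0.2, -1.4, -0.2]
opening: 0.014
time_s: 9.62
ee_pos: [0.5289, -0.2809, -0.0016]
tool_rot: [-3.127, 0.306, 0.0]
ft_force: [0.1, 0.0, -0.2]
opening: 0.0142
```

```bash
python3 -m handwheel '0 0 1 0;0 0 0 0'; python3 -m handwheel '0 0 1 0;0 0 0 0'; python3 -m handwheel '0 0 1 0;0 0 0 0'
```

```text
time_s: 9.88
ee_pos: [0.5289, -0.2809, -0.0026]
tool_rot: [-3.127, 0.306, 0.0]
ft_force: [-0.2, 0.5, -1.1]
opening: 0.0144
time_s: 10.12
ee_pos: [0.5291, -0.281, -0.0031]
tool_rot: [3.126, -0.306, 0.0]
ft_force: [-1.1, 0.5, 2.2]
opening: 0.014
time_s: 10.38
ee_pos: [0.5291, -0.2809, -0.0032]
tool_rot: [3.126, -0.306, 0.0]
ft_force: [-2.7, 0.7, 7.3]
opening: 0.0137
```

```bash
python3 -m handwheel '0 0 -1 0;0 0 0 0;0 0 0 0;0 0 0 0;0 0 0 0' 40; python3 -m handwheel '0 0 -10 0;0 0 -25 0;0 0 -35 0;-20 0 -45 0;-40 0 -45 0;-50 0 -30 0;-50 0 -10 0;-50 0 0 0;-50 0 0 0;0 0 0 0;0 0 0 0'; python3 - <<'E'
from h import *
im=crop("top",380,480,130,240,5,"pics/c7.png")
m=np.zeros(im.shape[:2],np.uint8); m[140:225,405:465]=(im.min(2)>150)[140:225,405:465]
cs,_=cv2.findContours(m,cv2.RETR_EXTERNAL,cv2.CHAIN_APPROX_NONE)
for k in cs:
    if cv2.contourArea(k)<60: continue
    mm=np.zeros_like(m); cv2.drawContours(mm,[k],-1,1,-1); vv,uu=np.nonzero(mm)
    P=np.array([onz("top",u,v,.023)[:2] for u,v in zip(uu,vv)]); w,V=np.linalg.eigh(np.cov(P.T)); a=V[:,1]*np.sign(V[0,1])
    print(P.mean(0).round(4),np.sqrt(12*w[::-1]).round(4),np.degrees(np.arctan2(a[1],a[0])).round(2),uu.mean(),vv.mean())
go([.58,-.291,.06],-11.2)
E
```

```text
time_s: 11.0
ee_pos: [0.529, -0.2809, -0.0036]
tool_rot: [-3.127, 0.306, 0.0]
ft_force: [-0.3, -0.5, 0.7]
opening: 0.0401
time_s: 12.38
ee_pos: [0.275, -0.2308, 0.1974]
tool_rot: [3.125, -0.305, 0.004]
ft_force: [0.6, -0.0, 0.2]
opening: 0.0399
[ 0.5802 -0.2889] [0.1315 0.0178] -12.27 433.91639871382637 175.09003215434083
t 12.43 tcp [ 0.2753 -0.2308  0.1973] yaw -11.11 tilt [ 0.002  -0.0013] F [ 0.3 -0.4  0.2] open 0.04 
 turn 0.09 then shift mm [ 3.102e+02 -2.000e-01  1.379e+02]
```

View pics/c7.png

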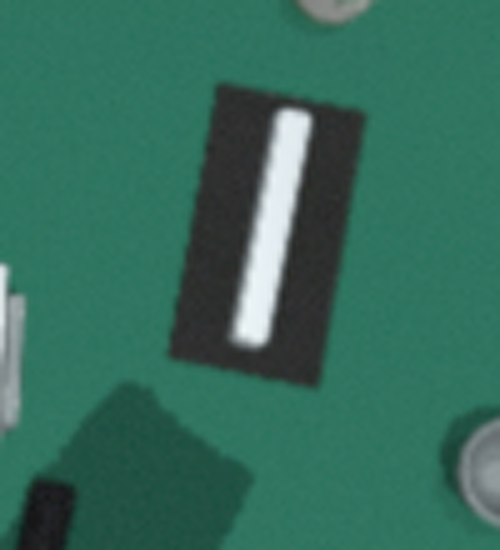

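```bash
python3 -m handwheel '52 0 10 0.4;52 0 10 0;52 0 20 0;52 0 30 0;52 0 32 0;50 0 36 0;0 0 0 0;0 0 0 0;0 0 0 0' 44; python3 - <<'E'
from h import *
go([.5802,-.2903,.0005],-11.6)
E
```

```text
time_s: 13.55
ee_pos: [0.5784, -0.2932, 0.0613]
tool_rot: [3.123, -0.317, 0.006]
ft_force: [0.4, 0.6, 0.2]
opening: 0.044
t 13.55 tcp [ 0.5784 -0.2932  0.0613] yaw -11.61 tilt [ 0.0036 -0.0024] F [0.4 0.6 0.2] open 0.044 
 turn -0.01 then shift mm [ 1.  -3.3 60.8]
```

```bash
python3 -m handwheel '0 0 20 0;0 0 15 0;0 0 0 0;0 0 0 0;0 0 0 0'; python3 - <<'E'
from h import *
go([.5802,-.2903,.0005],-11.6)
E
```

```text
time_s: 14.18
ee_pos: [0.5784, -0.2926, 0.0245]
tool_rot: [3.125, -0.317, 0.003]
ft_force: [-0.6, 1.9, -0.1]
opening: 0.0444
t 14.18 tcp [ 0.5784 -0.2926  0.0245] yaw -11.58 tilt [ 0.0017 -0.0008] F [-0.6  1.9 -0.1] open 0.0444 
 turn 0.02 then shift mm [ 1.3 -2.7 24. ]
```

```bash
python3 -m handwheel '1.5 -2 8 0;0 0 8 0;0 0 5 0;0 0 3 0;0 0 0 0;0 0 0 0'; python3 - <<'E'
from h import *
go([.5802,-.2903,.0005],-11.6)
E
python3 -m handwheel '0 0 0 0;0 0 0 0;0 0 0 0;0 0 0 0;0 0 0 0;0 0 0 0' 0 80
```

```text
time_s: 14.92
ee_pos: [0.5798, -0.2908, -0.0003]
tool_rot: [3.125, -0.317, 0.001]
ft_force: [-0.9, 0.3, -0.0]
opening: 0.0443
t 14.93 tcp [ 5.798e-01 -2.908e-01 -3.000e-04] yaw -11.58 tilt [ 0.0005 -0.0002] F [-0.9  0.3 -0. ] open 0.0443 
 turn 0.02 then shift mm [ 0.3 -0.6 -0.8]
time_s: 15.68
ee_pos: [0.5799, -0.291, 0.0001]
tool_rot: [3.125, -0.317, 0.001]
ft_force: [-1.5, 0.1, 5.3]
opening: 0.013
```

```bash
python3 -m handwheel '0 0 -10 0;0 0 -20 0;0 0 -35 0;0 0 -35 0;-11 -56.4 0 0;-11 -56.4 0 0;-11 -56.4 0 0;-11 -56.4 0 0;-11 -56.4 0 0;-11 -56.4 0 0;-11 -56.4 0 0;-11 -56.4 0 0;-11 -56 0 0;0 0 0 0;0 0 0 0'; python3 -m handwheel '0 0 0 -10.2;0 0 0 -10.2;0 0 0 -10.2;0 0 0 -10.2;0 0 0 -10.2;0 0 0 -10.2;0 0 0 -10.2;0 0 0 -10.2;0 0 0 -10.2;0 0 0 -10.2;0 0 0 0;0 0 0 0;0 0 0 0'; python3 - <<'E'
from h import *
go([.585,.226,.05],90.4)
im=cv2.imread("pics/top0.png")[:,:,::-1]; m=(im[145:165,222:245].max(2)<80); v,u=np.nonzero(m); print("relay",onz("top",u.mean()+222,v.mean()+145,.022).round(3),len(u),onz("top",u.max()+222,v.max()+145,.022).round(3))
E
```

```text
time_s: 17.55
ee_pos: [0.5846, 0.2257, 0.1001]
tool_rot: [3.125, -0.316, 0.002]
ft_force: [0.3, -0.3, -1.4]
opening: 0.013
time_s: 19.18
ee_pos: [0.5846, 0.2254, 0.0996]
tool_rot: [2.215, 2.227, -0.0]
ft_force: [0.3, -0.2, -1.3]
opening: 0.0132
t 19.18 tcp [0.5846 0.2254 0.0996] yaw 90.3 tilt [ 0.0003 -0.0006] F [ 0.3 -0.2 -1.3] open 0.0132 
 turn -0.1 then shift mm [ 0.6  0.4 49.6]
relay [0.634 0.261 0.022] 46 [0.622 0.248 0.022]
```

```bash
python3 -m handwheel '0.6 0.4 20 0;0 0 20 0;0 0 20 0;0 0 10 0;0 0 0 0;0 0 0 0'; python3 - <<'E'
from h import *
go([.585,.226,.001],90.4)
a=imaging.get_image("side")[210:285,230:340]; b=imaging.get_image("top")[125:235,195:300]
a=cv2.resize(a,None,fx=4.5,fy=4.5,interpolation=cv2.INTER_CUBIC); b=cv2.resize(b,None,fx=2.8,fy=2.8,interpolation=cv2.INTER_CUBIC)
c=np.zeros((340,795,3),np.uint8); c[:a.shape[0],:a.shape[1]]=a; c[:b.shape[0],500:500+b.shape[1]]=b; cv2.imwrite("pics/c8.png",c[:,:,::-1])
E
```

```text
time_s: 19.92
ee_pos: [0.5853, 0.2272, 0.0301]
tool_rot: [2.213, 2.229, 0.002]
ft_force: [-0.1, -0.1, -0.7]
opening: 0.013
t 19.93 tcp [0.5853 0.2272 0.0301] yaw 90.42 tilt [0.0012 0.0008] F [-0.1 -0.1 -0.7] open 0.013 
 turn 0.02 then shift mm [-1.2 -0.3 29.1]
```

View pics/c8.png

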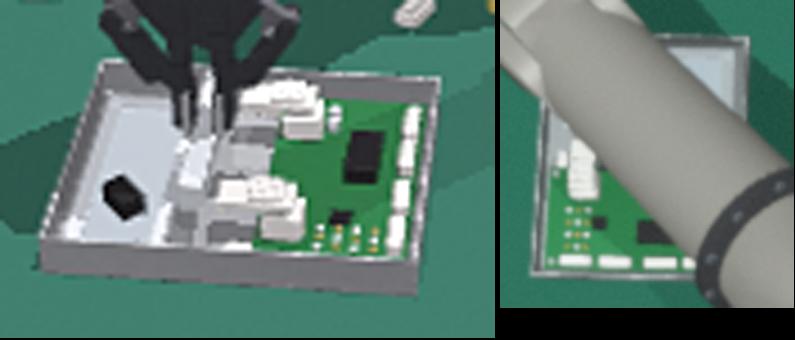

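```bash
python3 -m handwheel '0 0 10 0;0 0 8 0;0 0 6 0;0 0 3 0;0 0 0 0;0 0 0 0'; python3 -m handwheel '0 0 1 0;0 0 1 0;0 0 0 0'; python3 -m handwheel '0 0 1 0;0 0 0 0'
```

```text
time_s: 20.78
ee_pos: [0.585, 0.2269, 0.0028]
tool_rot: [2.213, 2.23, 0.001]
ft_force: [-0.4, -0.1, -0.8]
opening: 0.0133
time_s: 21.15
ee_pos: [0.5847, 0.2266, 0.0004]
tool_rot: [-2.213, -2.23, 0.0]
ft_force: [0.9, 1.5, -0.8]
opening: 0.013
time_s: 21.4
ee_pos: [0.5849, 0.2267, 0.0001]
tool_rot: [2.213, 2.229, 0.0]
ft_force: [-0.8, -0.4, 3.7]
opening: 0.0132
```

```bash
python3 -m handwheel '0 -3 -0.4 0;0 -4 0 0;0 -4 0 0;0 -4 0 0;0 -4 0 0;0 -4 0 0;0 -3 0 0;0 0 0 0;0 0 0 0'; python3 -m handwheel '0 -1 0 0;0 -1 0 0;0 0 0 0';python3 -m handwheel '0 -1 0 0;0 -1 0 0;0 0 0 0'
```

```text
time_s: 22.52
ee_pos: [0.5585, 0.2265, 0.0001]
tool_rot: [-2.213, -2.229, 0.001]
ft_force: [-0.1, 0.9, 3.9]
opening: 0.0131
time_s: 22.9
ee_pos: [0.5574, 0.2265, 0.0001]
tool_rot: [2.213, 2.229, 0.002]
ft_force: [3.0, -0.2, 3.2]
opening: 0.0126
time_s: 23.28
ee_pos: [0.555, 0.2265, 0.0001]
tool_rot: [2.213, 2.229, 0.001]
ft_force: [3.4, 0.3, 4.7]
opening: 0.013
```

```bash
python3 -m handwheel '0 -1 0 0;0 0 0 0;0 0 0 0';python3 -m handwheel '0 -1 0 0;0 0 0 0;0 0 0 0';python3 -m handwheel '0 -1 0 0;0 0 0 0;0 0 0 0'
```

```text
time_s: 23.65
ee_pos: [0.5541, 0.2265, 0.0001]
tool_rot: [2.213, 2.229, 0.001]
ft_force: [3.4, 0.0, 5.2]
opening: 0.0129
time_s: 24.02
ee_pos: [0.5536, 0.2265, 0.0001]
tool_rot: [2.214, 2.228, 0.002]
ft_force: [5.3, -0.2, 4.4]
opening: 0.0128
time_s: 24.4
ee_pos: [0.5534, 0.2264, 0.0001]
tool_rot: [2.214, 2.227, 0.004]
ft_force: [7.3, 0.4, 3.5]
opening: 0.0131
```

```bash
python3 -m handwheel '0 -1 0 0;0 -1 0 0;0 0 0 0;0 0 0 0'; python3 - <<'E'
from h import *
go([.554,.226,0],90.4)
E
python3 -m handwheel '0 -1 0 0;0 -1 0 0;0 0 0 0;0 0 0 0'; python3 - <<'E'
from h import *
go([.554,.226,0],90.4)
E
```

```text
time_s: 24.9
ee_pos: [0.5533, 0.2264, 0.0002]
tool_rot: [2.213, 2.225, 0.009]
ft_force: [10.0, 1.5, 0.2]
opening: 0.013
t 24.9 tcp [5.533e-01 2.264e-01 2.000e-04] yaw 90.31 tilt [0.0061 0.002 ] F [10.   1.5  0.2] open 0.013 
 turn -0.09 then shift mm [-0.4  0.7  0.2]
time_s: 25.4
ee_pos: [0.5533, 0.2264, 0.0002]
tool_rot: [2.213, 2.224, 0.014]
ft_force: [12.7, 2.8, -2.6]
opening: 0.0133
t 25.4 tcp [5.533e-01 2.264e-01 2.000e-04] yaw 90.28 tilt [0.0094 0.0031] F [12.7  2.8 -2.6] open 0.0133 
 turn -0.12 then shift mm [-0.4  0.7  0.2]
```

```bash
python3 -m handwheel '0 2 0 0;0 2 0 0;0 0 0 0;0 0 0 0'; python3 -m handwheel '0 0 0 0;0 0 0 0;0 0 0 0;0 0 0 0;0 0 0 0' 30; python3 -m handwheel '0 0 -5 0;0 0 -15 0;0 0 -30 0;0 0 -45 0;0 0 -55 0;0 0 0 0;0 0 0 0'
```

```text
time_s: 25.9
ee_pos: [0.5533, 0.2264, 0.0001]
tool_rot: [2.214, 2.227, 0.004]
ft_force: [6.8, -0.4, 3.6]
opening: 0.0128
time_s: 26.52
ee_pos: [0.5514, 0.2264, -0.0003]
tool_rot: [-2.213, -2.23, 0.001]
ft_force: [0.2, -0.3, -0.3]
opening: 0.03
time_s: 27.4
ee_pos: [0.5518, 0.2264, 0.1507]
tool_rot: [2.212, 2.229, 0.001]
ft_force: [-0.3, 0.2, -0.5]
opening: 0.0302
```

```bash
python3 -m handwheel '-50 0 0 0;-50 0 0 0;-50 0 0 0;-50 0 0 0;-50 0 0 0;0 0 0 0' 0; python3 - <<'E'
from h import *
im=imaging.get_image("top"); s=imaging.get_image("side")
a=cv2.resize(s[210:285,230:340],None,fx=3.6,fy=3.6,interpolation=cv2.INTER_CUBIC); b=cv2.resize(im[130:230,200:295],None,fx=4.1,fy=4.1,interpolation=cv2.INTER_CUBIC)
c=np.zeros((411,796,3),np.uint8); c[:a.shape[0],:a.shape[1]]=a; c[:b.shape[0],400:400+b.shape[1]]=b; cv2.imwrite("pics/c9.png",c[:,:,::-1])
go([.536,.2795,.1],90.4)
g=im.astype(int)
for u in (236,240,245,250,255): print(u,[tuple(int(x) for x in g[v,u]) for v in range(176,190,1)][:14])
E
```

```text
time_s: 28.15
ee_pos: [0.5524, -0.0312, 0.1476]
tool_rot: [-2.225, -2.217, 0.009]
ft_force: [0.4, 1.0, -0.9]
opening: 0.0
t 28.25 tcp [ 0.5525 -0.0241  0.1486] yaw 90.33 tilt [-0.0028  0.0009] F [0.  0.2 0.8] open -0.0 
 turn -0.07 then shift mm [303.6 -14.3  48.9]
236 [(169, 177, 178), (149, 158, 159), (167, 175, 178), (209, 219, 222), (223, 232, 237), (224, 234, 238), (227, 237, 240), (226, 234, 237), (185, 194, 196), (104, 138, 119), (57, 136, 86), (54, 141, 87), (53, 140, 86), (55, 142, 86)]
240 [(170, 180, 181), (169, 177, 179), (173, 183, 186), (209, 218, 221), (224, 233, 237), (226, 235, 239), (227, 237, 240), (226, 235, 238), (189, 199, 201), (113, 144, 128), (59, 136, 86), (53, 140, 85), (55, 142, 88), (55, 142, 87)]
245 [(173, 181, 182), (171, 179, 181), (160, 168, 171), (204, 214, 218), (223, 233, 237), (226, 236, 239), (227, 237, 240), (225, 235, 238), (189, 199, 201), (115, 144, 131), (61, 135, 90), (54, 141, 86), (54, 142, 87), (57, 144, 87)]
250 [(170, 179, 181), (169, 177, 180), (158, 165, 169), (204, 214, 218), (224, 234, 237), (226, 236, 240), (228, 238, 241), (226, 236, 239), (195, 206, 208), (128, 155, 144), (69, 140, 96), (56, 143, 88), (56, 143, 87), (56, 143, 88)]
255 [(174, 183, 184), (172, 180, 180), (163, 171, 173), (209, 217, 219), (227, 236, 239), (227, 237, 241), (229, 239, 241), (228, 238, 239), (207, 217, 218), (150, 169, 164), (78, 140, 102), (59, 144, 90), (59, 145, 91), (60, 144, 90)]
```

View pics/c9.png

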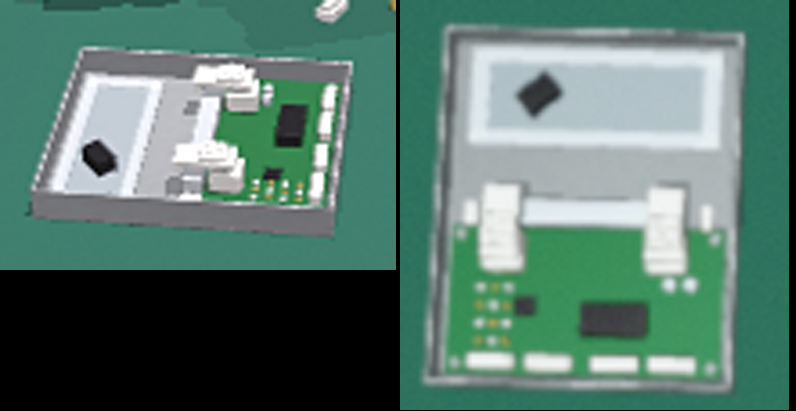

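```bash
python3 -m handwheel '50 -2.5 0 0;50 -2.5 0 0;50 -2.5 0 0;50 -2.5 5 0;53 -2.5 15 0;50 -2.5 30 0;0 0 20 0;0 0 15 0;0 0 0 0;0 0 0 0;0 0 0 0'; python3 - <<'E'
from h import *
go([.537,.2795,.035],90.4)
v=imaging.get_image("side"); print(proj("side",[.537,.2795,.044]))
E
```

```text
time_s: 29.62
ee_pos: [0.5374, 0.2789, 0.066]
tool_rot: [2.214, 2.227, 0.003]
ft_force: [0.7, 0.2, -0.3]
opening: 0.0
t 29.62 tcp [0.5374 0.2789 0.066 ] yaw 90.33 tilt [0.0019 0.0008] F [ 0.7  0.2 -0.3] open 0.0 
 turn -0.07 then shift mm [ 0.5 -0.5 31. ]
[288.65111548 252.37510379]
```

```bash
python3 -m handwheel '0.5 -0.5 12 0;0 0 8 0;0 0 4 0;0 0 0 0;0 0 0 0'; python3 -m handwheel '0 0 2 0;0 0 2 0;0 0 2 0;0 0 0 0'; python3 -m handwheel '0 0 2 0;0 0 2 0;0 0 0 0'; python3 -m handwheel '0 0 2 0;0 0 0 0'
```

```text
time_s: 30.3
ee_pos: [0.536, 0.28, 0.041]
tool_rot: [-2.213, -2.23, -0.001]
ft_force: [0.1, 0.1, 0.3]
opening: 0.0003
time_s: 30.8
ee_pos: [0.5357, 0.2797, 0.0346]
tool_rot: [-2.213, -2.23, 0.001]
ft_force: [-0.3, -0.4, 0.7]
opening: -0.0
time_s: 31.18
ee_pos: [0.5357, 0.2796, 0.0306]
tool_rot: [-2.213, -2.23, 0.001]
ft_force: [-0.3, -0.4, 0.5]
opening: -0.0003
time_s: 31.42
ee_pos: [0.5358, 0.2797, 0.0287]
tool_rot: [-2.213, -2.23, 0.001]
ft_force: [-0.1, 0.3, -0.1]
opening: 0.0003
```

```bash
for i in 1; do python3 -m handwheel '0 0 2 0;0 0 0 0'; done; python3 -m handwheel '0 0 2 0;0 0 0 0'; python3 -m handwheel '0 0 2 0;0 0 0 0'
```

```text
time_s: 31.68
ee_pos: [0.5361, 0.28, 0.0274]
tool_rot: [2.213, 2.229, 0.001]
ft_force: [-0.8, -1.2, 3.3]
opening: -0.0001
time_s: 31.92
ee_pos: [0.5361, 0.28, 0.0259]
tool_rot: [2.213, 2.229, 0.001]
ft_force: [-2.1, -1.1, 6.9]
opening: -0.0001
time_s: 32.17
ee_pos: [0.536, 0.2798, 0.0228]
tool_rot: [2.213, 2.23, 0.0]
ft_force: [0.3, 0.3, 0.6]
opening: 0.0
```

```bash
python3 -m handwheel '0 0 2 0;0 0 2 0;0 0 0 0'; python3 -m handwheel '0 0 2 0;0 0 0 0'
```

```text
time_s: 32.55
ee_pos: [0.5358, 0.2798, 0.0186]
tool_rot: [-2.213, -2.23, 0.001]
ft_force: [1.2, 0.0, -0.0]
opening: -0.0002
time_s: 32.8
ee_pos: [0.5359, 0.2799, 0.0183]
tool_rot: [2.213, 2.229, -0.0]
ft_force: [-2.6, -3.1, 7.9]
opening: -0.0
```

```bash
python3 -m handwheel '0 0 -10 0;0 0 -20 0;0 0 -20 0;-54 0 0 0;-54 0 0 0;0 0 0 0;0 0 0 0;0 0 0 0'; python3 - <<'E'
from h import *
go([.5365,.1715,.031],90.4)
E
```

```text
time_s: 33.8
ee_pos: [0.5366, 0.1741, 0.0678]
tool_rot: [-2.21, -2.232, -0.003]
ft_force: [-0.1, 0.8, 0.8]
opening: 0.0001
t 33.8 tcp [0.5366 0.1741 0.0678] yaw 90.58 tilt [0.001  0.0017] F [-0.1  0.8  0.8] open 0.0001 
 turn 0.18 then shift mm [-2.6 -0.1 36.8]
```

```bash
python3 -m handwheel '0 0 15 0;0 0 10 0;0 0 8 0;0 0 0 0;0 0 0 0'; python3 -m handwheel '0 0 2 0;0 0 2 0;0 0 2 0;0 0 0 0'; python3 -m handwheel '0 0 2 0;0 0 0 0'; python3 -m handwheel '0 0 2 0;0 0 2 0;0 0 0 0'
```

```text
time_s: 34.42
ee_pos: [0.5368, 0.172, 0.034]
tool_rot: [2.213, 2.23, 0.001]
ft_force: [-0.0, 0.8, 1.0]
opening: -0.0001
time_s: 34.92
ee_pos: [0.5365, 0.1717, 0.0277]
tool_rot: [-2.213, -2.229, 0.001]
ft_force: [-0.9, 0.2, 0.8]
opening: -0.0001
time_s: 35.17
ee_pos: [0.5368, 0.1718, 0.0268]
tool_rot: [2.213, 2.229, -0.0]
ft_force: [-3.2, -0.8, 7.1]
opening: 0.0
time_s: 35.55
ee_pos: [0.5366, 0.1718, 0.0216]
tool_rot: [-2.213, -2.23, 0.0]
ft_force: [-0.1, 0.2, 0.5]
opening: -0.0002
```

```bash
python3 -m handwheel '0 0 2 0;0 0 2 0;0 0 2 0;0 0 0 0'; python3 -m handwheel '0 0 -10 0;0 0 -20 0;0 0 -40 0;0 0 -50 0;-50 0 0 0;-50 0 0 0;-50 0 0 0;-50 0 0 0;0 0 0 0;0 0 0 0'; python3 - <<'E'
from h import *
im=imaging.get_image("top"); s=imaging.get_image("side")
a=cv2.resize(s[205:285,225:345],None,fx=3.3,fy=3.3,interpolation=cv2.INTER_CUBIC); b=cv2.resize(im[130:230,200:295],None,fx=4.1,fy=4.1,interpolation=cv2.INTER_CUBIC)
d=cv2.resize(im[100:330,160:500],(390,264))
c=np.zeros((540,796,3),np.uint8); c[:a.shape[0],:a.shape[1]]=a; c[:b.shape[0],400:400+b.shape[1]]=b; c[270:534,:390]=d; cv2.imwrite("pics/c10.png",c[:,:,::-1])
o=cv2.imread("pics/top0.png")[:,:,::-1].astype(int); D=(np.abs(im-o).max(2)>45).astype(np.uint8)
n,l,st,ce=cv2.connectedComponentsWithStats(D)
print([(list(map(int,st[i])),) for i in range(1,n) if st[i,4]>12])
go([.5,0,.1],90)
E
```

```text
time_s: 36.05
ee_pos: [0.5368, 0.1718, 0.0181]
tool_rot: [2.212, 2.229, -0.001]
ft_force: [-4.7, -3.9, 14.5]
opening: -0.0001
time_s: 37.3
ee_pos: [0.5383, -0.0274, 0.1366]
tool_rot: [-2.213, -2.229, -0.002]
ft_force: [-0.5, 0.5, -0.8]
opening: 0.0
[([318, 112, 181, 288, 17250],), ([228, 177, 31, 9, 131],), ([219, 185, 2, 7, 14],), ([333, 273, 25, 52, 537],), ([552, 344, 85, 56, 1805],), ([616, 359, 10, 10, 22],), ([294, 365, 7, 16, 73],), ([349, 367, 5, 10, 34],), ([352, 390, 24, 10, 137],), ([314, 392, 21, 8, 122],)]
t 37.4 tcp [ 0.5383 -0.026   0.1365] yaw 90.6 tilt [0.0009 0.0011] F [-0.6  0.9 -0.1] open -0.0 
 turn 0.6 then shift mm [ 25.9 -38.3  36.5]
```

View pics/c10.png

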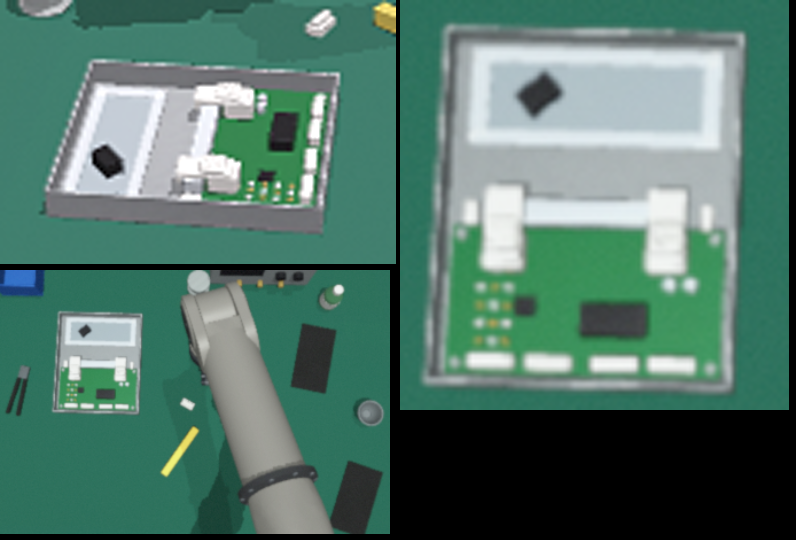

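```bash
python3 - <<'E'
from bench import finish_job
print(finish_job())
E
```

```text
the job is handed in; nothing more can be done
None
```

The job is done and handed in at about 37.4 s of the 61 s, with the bar in its seat and both clips down.

**What I did:**
- I gripped the long bar by the end nearest the robot, lifted it out of the rack, laid it on the far black pad and let go.
- I took it again by its middle, set it on the housing floor and slid it under the open clips. It met the board edge at x ≈ 0.5533 m, where the push built up to 12.7 N with no further movement.
- I released the bar there and pressed both clips. Each resisted with about 7 N, dropped to almost nothing as it snapped, then met a hard stop about 9–10 mm below first contact.

**Last checks:**
- **Bar:** the view from above, before I pressed the clips, showed it flush along the board edge with no gap. It looks the same in the final picture.
- **Clips:** both sit visibly lower in the final picture than before. The arm is clear of everything.
- **Other things:** comparing the first and last top views, only the arm, its shadow, the bar and the clips changed. The loose relay has not moved.
- **Short bar:** the arm hid the rack in the last picture, so I did not recheck it. Nothing I did after lifting the long bar went near it.

**Readings that disagreed:**
- **Fingertips:** they appeared about 13–15 mm behind the stated TCP, not 11 mm ahead of it. I set the grasp heights from the side camera and by feeling for contact.
- **Bar on the pad:** the camera and the arm differed by about 2 mm on where it lay.
- **Housing angle:** estimates ranged from about −1.1° to +1.0°. I used +0.4°, and the bar settled flush when pushed.

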